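# Pile the fish tins and hold the pantry bin open

## Task

Stack the yellow and the red fish tin, in either order, squarely on the blue one, leaving the blue tin where it is on the black board. Then lift the green pantry bin's lid by its black bar handle and hold it open at 60 degrees, so that a helper can load the pile; the lid falls shut by itself, so finish still holding it steady with the gripper. Leave the ramekin, the jar and the can alone.

Things in the scene. Friction and masses are not known exactly. Their poses are not given: they have to be found in the camera images.
- tin_blue: Flat closed fish tin, blue with a small silver patch on top and a silver waistband, 60 (its x) x 105 (its y) x 24 mm high, about 160 g, rigid, same shape as the other two tins. Origin: centre of its underside; z up. It lies flat on the black board: its underside is 6 mm above the table. The pile is built on it.
- tin_yellow: Flat closed fish tin, yellow with a small silver patch on top and a silver waistband, 60 (its x) x 105 (its y) x 24 mm high, about 160 g, rigid, same shape as the other two tins. Origin: centre of its underside; z up. Lies flat on the table at the start.
- tin_red: Flat closed fish tin, red with a small silver patch on top and a silver waistband, 60 (its x) x 105 (its y) x 24 mm high, about 160 g, rigid, same shape as the other two tins. Origin: centre of its underside; z up. Lies flat on the table at the start.
- board: Flat black board without a rim, 140 (x) x 190 (y) x 6 mm, fixed to the table. Origin: centre of its underside.
- bin: Sage green box, fixed to the table, 180 (its x) x 260 (its y) x 110 mm high, walls 10 mm, empty. Origin: centre of its underside; its front, with the handle, faces its own -x. Its wooden lid (180 x 260 x 12 mm, about 0.4 kg) lies on top, hinged along the far (+x) edge.
- lid (a joint): Opening angle of the lid in rad: 0 shut and level, grows as the handle edge rises, stop at 1.40; 60 degrees is 1.047. The hinge is free-running: the lid falls shut from any angle when let go.
- lid_handle (a point): Middle of the black bar handle: a round bar 12 mm thick, 120 mm long, parallel to the hinge, on two end arms 60 mm ahead of the lid's front edge (clear gap 54 mm to the edge, 108 mm between the arms), in the lid's mid plane, 240 mm from the hinge axis, 117 mm above the table when shut. It is fixed to the lid but can turn between finger pads. Axes: x from handle to hinge, y along the bar.
- lid_hinge (a point): Middle of the lid's hinge axis, at the bin's far top edge, 117 mm above the table, axis along the bin's y. It does not move as the lid opens.
- ramekin: White ramekin, 76 mm wide, 40 mm high, loose, in front of the bin. Origin: centre of its underside. Leave alone.
- jar: Amber glass jar with a white cap, 68 mm in diameter, 100 mm high, loose. Origin: centre of its underside. Leave alone.
- can: Food can with an orange label, 74 mm in diameter, 85 mm high, loose. Origin: centre of its underside. Leave alone.
Things that resemble listed ones, but are neither listed nor needed, are in the scene too. What is meant by the tin_red is not brown, pink or turquoise, and is the larger of those in its own colour.

How it is judged:
On the way, in this order (a step that is already met when the one before it is completed fails the run):
1. the yellow and red tins lie squarely on the blue one, let go and at rest (horizontal distance between each of tin_yellow, tin_red and tin_blue below 0.009 m and angle between the y axis of each of tin_yellow, tin_red and the y axis of tin_blue, either way round below 0.14 rad and z of tin_yellow in the frame of tin_blue between 0.018 and 0.053 m and angle between each of tin_yellow, tin_red, tin_blue's own z axis and vertical below 0.08 rad and linear speed of each of tin_yellow, tin_red below 0.02 m/s and contact force between the fingers and tin_yellow below 0.05 N and z of tin_red in the frame of tin_blue between 0.018 and 0.053 m and contact force between the fingers and tin_red below 0.05 N and contact force between the fingers and tin_blue below 0.05 N), for 0.3 s.
2. the gripper holds the lid open at 60 degrees (value of joint lid between 0.942 and 1.152 rad and velocity of joint lid between -0.05 and 0.05 rad/s and contact force between the fingers and bin above 0.5 N), for 0.3 s.
At the end, for the whole second after the job is handed in: The yellow and red tins lie flat on the blue one, in either order, each within 9 mm and 8 degrees of square over it, untouched and at rest; the lid stands still at 60 degrees, give or take 6, carried by the gripper's fingers alone, and is still held (all of step 1 and all of step 2); the arm keeps its last pose, push and grip.
It fails at once if the white ramekin is shifted by more than 20 mm or tipped (distance of ramekin from where it was at the start of the episode above 0.02 m or angle between ramekin's own z axis and vertical above 0.25 rad).
It fails at once if the amber jar is shifted by more than 20 mm or tipped (distance of jar from where it was at the start of the episode above 0.02 m or angle between jar's own z axis and vertical above 0.25 rad).
It fails at once if the orange can is shifted by more than 20 mm or tipped (distance of can from where it was at the start of the episode above 0.02 m or angle between can's own z axis and vertical above 0.25 rad).
It fails at once if the blue tin is shifted by more than 25 mm (distance of tin_blue from where it was at the start of the episode above 0.025 m).
It also fails if it takes over 69 s, if anything falls off the work surface, if the arm or the gripper's body presses on something with over 40 N, if the wrist force passes 120 N, or if a joint passes its speed limit or range.

## Robot

A 6-joint arm with a two-finger parallel gripper is mounted at the origin on the work surface. World frame = base frame: x ahead of the robot, y to its left, z up, the work surface at z = 0. Lengths are in m, angles in rad, forces in N, time in s.
With the tool pointing down it reaches from about 0.325 to 0.9 m from the base axis. Payload 6.1 kg.
Tool frame: the origin (TCP) lies midway between the tips of the shut fingers; the grasp point (between the pads) lies 19 mm behind it; z points along the fingers, y is the line along which they close (so a half turn about z gives the same grasp; the last joint's range is limited). The gripper opens to 85 mm and grips with 20 to 120 N. Pads are 22 mm wide; open, the fingers measure 114 mm over their backs; the gripper's body (76 mm by 85 mm) begins 54 mm behind the grasp point. The pads swing forward as they close: fully open they stand 13 mm farther back than shut.
Start: joints at [1.073, 0.22, 1.526, -0, 1.395, -0.126], TCP at [0.227, 0.582, 0.231] pointing down, gripper open.
Joint ranges: [-2.98, 2.98], [-0.91, 2.08], [0.09, 2.57], [-1.24, 4.39], [0.2, 2.65], [-2.68, 2.68]. Speed limits (rad/s): [2.57, 2.57, 3.01, 3.14, 3.14, 3.14].

## Interface

Orientations are given as [roll, pitch, yaw] about the fixed x, y, z axes, in that order (R = Rz(yaw) Ry(pitch) Rx(roll)).
In Python, from plant import movep, move_l, set_joints, gripper_to, hold, inverse_kinematics, observe, get_image, get_calibration, Unreachable, job_done gives the robot as it stands. Calls block until the motion is done:
- movep(position, orientation): joint-space move of the TCP to a pose.
- move_l(position, feed=0.15, rotation=None, max_force=None): straight line of the TCP; rotation=None keeps the orientation; feed is the mean speed in m/s. With max_force (N) it stops when the force on the tool has changed by that much, and returns True; else False.
- set_joints(angles): joint-space move.
- gripper_to(opening, f_grip=None): finger opening in m; f_grip is the grip in N (None keeps the last); returns when the fingers have stopped.
- hold(seconds).
- inverse_kinematics(position, orientation): joint angles nearest the present ones, or None.
- observe(): the state.
- get_image(name): name is "scene" or "side" or "wrist"; returns (picture, depth): 384x512x3 uint8, red, green, blue; 384x512 float32, m along the optical axis (not along the pixel's ray), 0 where there is no reading.
- get_calibration(name): a dict with "intrinsics" (3x3 intrinsics, pixels), "dist_coeffs" ([k1, k2, p1, p2, k3] as OpenCV has them; the pictures are not rectified), "world_from_camera" (4x4, takes a point from camera to world coordinates). Camera axes: x right, y down, z forward; pixel columns grow to the right and rows downward; lengths in m; the calibration is good to about 2 mm. A picture is of the moment at which its call begins: read the wrist's pose just before it. get_calibration takes no time and is no camera call; for the wrist camera it gives the pose at the moment of the call.
A pose or a line that the arm cannot do raises Unreachable and nothing moves.
- job_done(): hands the job in; it is judged then, once.
The state is a dict: "time_s": time; "q": joint angles; "joint_velocities": joint speeds; "joint_torque": joint torques, N m; "eef_pos": TCP position; "tcp_rot": TCP orientation; "ft_force": force on the tool from outside, world axes, zero at the start; "torque": the same for the moment, N m; "opening": finger opening in m; "grasp_force": force on a finger pad.
Only numpy, scipy, OpenCV 4.12 (cv2) and the standard library are available. Lean on these libraries where they do the work, as an engineer would, in place of code of your own. Each camera call takes 0.05 s, during which the arm holds its last target. There are 200 camera calls.

## Working session

There is one attempt and no reset: what is moved stays moved. The work goes in short steps, each a Python script; the robot and the scene stay as the last script left them, time stands still between calls to the robot, and variables do not carry over. Pictures are saved under pics/ and viewed, at most 10 in all, crops included, and the job is handed in when it is done.

```bash
ls; mkdir -p pics
cat > h.py <<'E'
import numpy as np, cv2
from plant import *
def snap(n):
    c=get_calibration(n); im,d=get_image(n)
    np.savez(f'/tmp/{n}.npz',im=im,d=d,K=c['intrinsics'],D=c['dist_coeffs'],T=c['world_from_camera']); return im,d,c
def load(n):
    z=np.load(f'/tmp/{n}.npz'); return z['im'],z['d'],dict(intrinsics=z['K'],dist_coeffs=z['D'],world_from_camera=z['T'])
def norm(c,px):
    return cv2.undistortPoints(np.array(px,float).reshape(-1,1,2),np.array(c['intrinsics'],float),np.array(c['dist_coeffs'],float)).reshape(-1,2)
def onplane(c,px,z):
    n=norm(c,px);T=np.array(c['world_from_camera']);r=np.c_[n,np.ones(len(n))]@T[:3,:3].T
    return T[:3,3]+r*((z-T[2,3])/r[:,2])[:,None]
def bydepth(c,px,d):
    n=norm(c,px);T=np.array(c['world_from_camera']);d=np.array(d).reshape(-1,1)
    return np.c_[n*d,d]@T[:3,:3].T+T[:3,3]
def save(name,im): cv2.imwrite('pics/'+name+'.png',cv2.cvtColor(im,cv2.COLOR_RGB2BGR))
E
python3 - <<'E'
from h import *
a=snap('scene')[0]; b=snap('side')[0]
save('scene',cv2.resize(a,(768,576),interpolation=cv2.INTER_CUBIC));save('side',cv2.resize(b,(768,576),interpolation=cv2.INTER_CUBIC))
for n in('scene','side'):
    c=load(n)[2];print(n,np.round(c['world_from_camera'],3).tolist(),np.round(c['intrinsics'],1).tolist(),c['dist_coeffs'])
print(observe())
E
```

```text
pics
scene [[0.232, 0.711, -0.664, 1.287], [0.972, -0.181, 0.146, -0.306], [-0.017, -0.68, -0.733, 0.952], [0.0, 0.0, 0.0, 1.0]] [[431.0, 0.0, 261.6], [0.0, 431.0, 190.7], [0.0, 0.0, 1.0]] [-0.00155081  0.          0.          0.          0.        ]
side [[0.995, -0.079, 0.057, 0.462], [-0.097, -0.753, 0.65, -0.965], [-0.009, -0.653, -0.757, 1.04], [0.0, 0.0, 0.0, 1.0]] [[401.0, 0.0, 263.9], [0.0, 401.0, 183.5], [0.0, 0.0, 1.0]] [-0.09107973  0.          0.          0.          0.        ]
{'time_s': 0.1, 'q': array([ 1.07293598e+00,  2.21138852e-01,  1.52749364e+00, -1.95743791e-07,
        1.39471937e+00, -1.26071785e-01]), 'joint_velocities': array([ 9.56743671e-05, -1.53660351e-03, -2.90688276e-03, -8.76291969e-04,
       -1.20160687e-03,  1.45459345e-03]), 'joint_torque': array([ 4.69346742e-04, -4.98247504e+01, -3.90543652e+01, -2.29940761e-04,
        5.72501143e-03, -3.95533709e-05]), 'eef_pos': array([0.22677503, 0.58181933, 0.23031548]), 'tcp_rot': array([-3.13984737e+00, -2.21009316e-04,  2.76980393e+00]), 'ft_force': array([-0.70859447, -0.25238474,  0.07917287]), 'torque': array([0.04901267, 0.05087599, 0.08174666]), 'grasp_force': 0.0, 'opening': 0.08550623694537779}
```

View pics/scene.png

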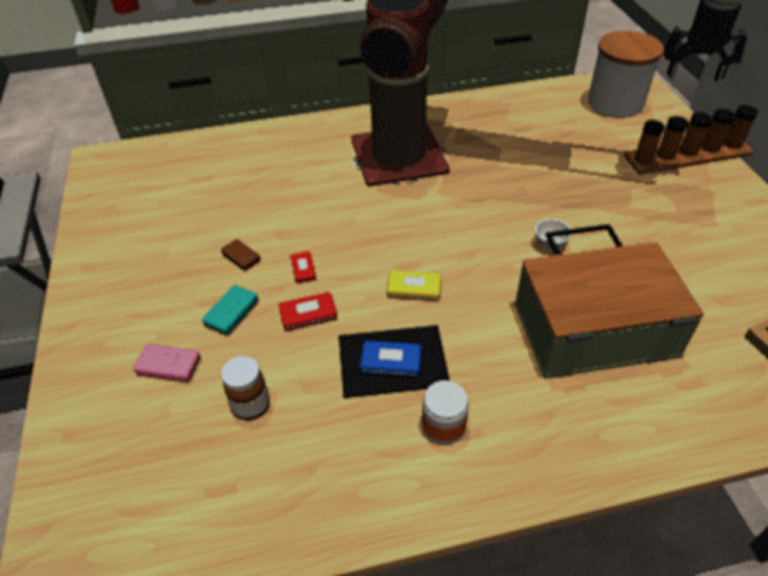

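View pics/side.png

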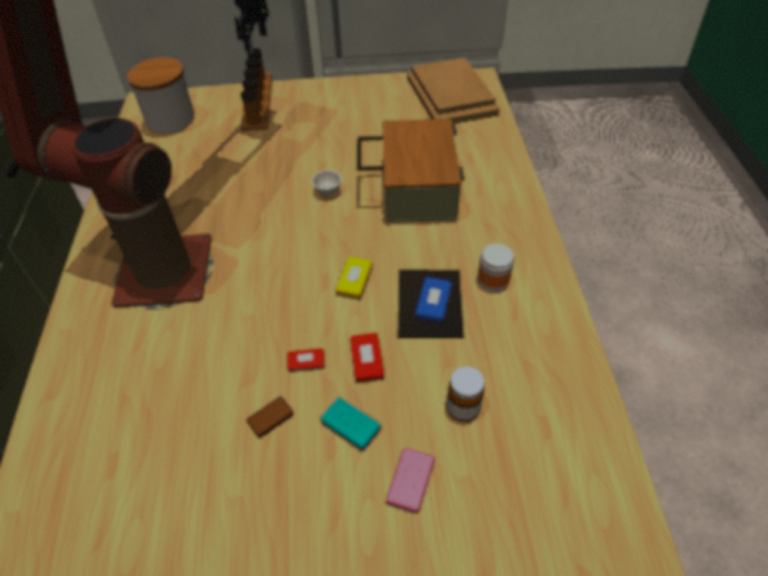

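Scene view (768x576 pixels): the large red tin is at (308,310) and the small red one at (303,266). Brown is at (240,254), turquoise at (231,309), pink at (167,362), yellow at (414,285), and blue on the board at (391,357). The white-capped jars or cans are at (446,410) and (246,388), the ramekin at (552,235), and the bin handle at (584,233). In the side view the large red is at (367,357), the small red at (306,359), yellow at (354,277), and blue at (434,298).

The things that could be taken for tin_red are the small red, brown, pink and turquoise tins, so I choose the large red.

```bash
cat >> h.py <<'E'
HSV=dict(yellow=[((22,120,90),(34,255,255))],blue=[((105,120,60),(128,255,255))],red=[((0,190,110),(4,255,255)),((174,190,110),(180,255,255))])
def mask(im,col):
    h=cv2.cvtColor(im,cv2.COLOR_RGB2HSV);m=sum(cv2.inRange(h,l,u) for l,u in HSV[col])
    return m
def blobs(im,col,amin=60):
    m=mask(im,col);n,l,s,ce=cv2.connectedComponentsWithStats(m)
    return [(l==i,s[i,4],ce[i]) for i in sorted(range(1,n),key=lambda i:-s[i,4]) if s[i,4]>amin]
def tri(obs):  # [(c,px)] -> 3D point, miss
    A=np.zeros((3,3));b=np.zeros(3);L=[]
    for c,p in obs:
        T=np.array(c['world_from_camera']);r=T[:3,:3]@np.r_[norm(c,[p])[0],1];r/=np.linalg.norm(r);P=np.eye(3)-np.outer(r,r);A+=P;b+=P@T[:3,3];L.append((P,T[:3,3]))
    x=np.linalg.solve(A,b);return x,max(np.linalg.norm(P@(x-o)) for P,o in L)
def patch(im,bl):  # centre of the silver patch: hole in the blob
    m=bl.astype(np.uint8);cs,_=cv2.findContours(m,cv2.RETR_EXTERNAL,cv2.CHAIN_APPROX_NONE)
    f=cv2.drawContours(np.zeros_like(m),cs,-1,1,-1);h=f-m;n,l,s,ce=cv2.connectedComponentsWithStats(h)
    if n<2:return None
    i=1+np.argmax(s[1:,4]);return ce[i],s[i,4]
E
python3 - <<'E'
from h import *
V={n:load(n) for n in('scene','side')}
for col in HSV:
    pp=[]
    for n,(im,d,c) in V.items():
        for k,(bl,a,ce) in enumerate(blobs(im,col)[:3]):
            v,u=np.nonzero(bl&(d>0));P=bydepth(c,np.c_[u,v],d[v,u])
            zt=np.percentile(P[:,2],[5,50,90]);top=P[P[:,2]>zt[2]-.007]
            r=cv2.minAreaRect(top[:,:2].astype(np.float32));p=patch(im,bl)
            print(col,n,a,np.round(ce*1.5),'z',np.round(zt,3),'rect',np.round(r[0],4),np.round(r[1],4),round(r[2],1),p)
            if k==0 and p: pp.append((c,p[0]))
    if len(pp)==2: print('  patch tri',tri(pp))
def pt(n,u,v): # 768 px
    im,d,c=V[n];u/=1.5;v/=1.5;return np.round(bydepth(c,[(u,v)],[d[int(round(v)),int(round(u))]])[0],3)
for t,n,u,v in [('jarA cap','scene',446,395),('jarB cap','scene',243,372),('ramekin','side',327,178),('jarA','side',497,254),('jarB','side',467,377),('handleL','scene',550,236),('handleR','scene',608,228),('handle','side',359,152),('lid c','scene',612,285)]: print(t,pt(n,u,v))
for t,s1,s2 in [('jarA cap',(446,398),(497,256)),('jarB cap',(243,372),(467,379))]:
    print(t,tri([(V['scene'][2],np.array(s1)/1.5),(V['side'][2],np.array(s2)/1.5)]))
E
```

```text
yellow scene 501 [413. 282.] z [0.003 0.024 0.026] rect [ 0.4428 -0.0776] [0.1031 0.063 ] 71.8 (array([275.82795699, 186.95698925]), np.int32(93))
yellow side 4958 [544. 440.] z [-0.002  0.002  0.004] rect [ 0.783  -0.4057] [0.1542 0.689 ] 0.3 (array([380.48409405, 311.93637621]), np.int32(723))
yellow side 3504 [220. 429.] z [-0.002  0.001  0.004] rect [ 0.1719 -0.3074] [0.1129 0.7612] 0.6 (array([151.43737958, 280.7283237 ]), np.int32(519))
yellow side 2216 [100. 441.] z [-0.002  0.001  0.004] rect [-0.0647 -0.3886] [0.0732 0.5701] 0.1 (array([ 62.96551724, 343.70114943]), np.int32(87))
  patch tri (array([ 0.73316609, -0.38457357,  0.23184777]), np.float64(0.2513005508280745))
blue scene 676 [390. 357.] z [0.019 0.029 0.032] rect [ 0.611  -0.1644] [0.1041 0.0635] 70.3 (array([260.14173228, 235.8976378 ]), np.int32(127))
blue side 442 [433. 298.] z [0.01  0.031 0.034] rect [ 0.6105 -0.1657] [0.1061 0.059 ] 71.2 (array([288.76136364, 196.97727273]), np.int32(88))
  patch tri (array([ 0.61168495, -0.16444411,  0.031622  ]), np.float64(0.00012160441089514599))
red scene 402 [307. 310.
[... 339 characters left out ...]
4 0.1002] 2.6 (array([243.85925926, 235.32592593]), np.int32(135))
red side 150 [305. 361.] z [0.015 0.018 0.021] rect [ 0.3354 -0.2882] [0.0646 0.0396] 1.1 None
  patch tri (array([ 0.45782719, -0.29197885,  0.02513173]), np.float64(6.405989877151396e-05))
jarA cap [ 0.751 -0.106  0.085]
jarB cap [ 1.287 -0.306  0.952]
ramekin [0.392 0.268 0.017]
jarA [ 0.758 -0.105  0.082]
jarB [ 0.636 -0.414  0.102]
handleL [0.486 0.174 0.124]
handleR [0.49  0.29  0.121]
handle [0.479 0.229 0.124]
lid c [0.632 0.227 0.127]
jarA cap (array([ 0.7560382 , -0.10828295,  0.08205199]), np.float64(0.001770087744872024))
jarB cap (array([ 0.63636953, -0.41360089,  0.09572703]), np.float64(0.00027352914824827363))
```

```bash
cat >> h.py <<'E'
from math import pi,radians as rad
import math
def wristrect(col,z,near):
    im,d,c=snap('wrist'); best=None
    for bl,a,ce in blobs(im,col,300):
        p=onplane(c,[ce],z)[0]
        e=np.linalg.norm(p[:2]-near)
        if e<.05 and (best is None or a>best[1]): best=(bl,a,ce)
    if best is None: return None
    bl=best[0];cs,_=cv2.findContours(bl.astype(np.uint8),cv2.RETR_EXTERNAL,cv2.CHAIN_APPROX_NONE);k=max(cs,key=len)[:,0]
    P=onplane(c,k,z)[:,:2];r=cv2.minAreaRect((P*1000).astype(np.float32))
    b=cv2.boxPoints(r);e=[b[1]-b[0],b[2]-b[1]];l=max(e,key=np.linalg.norm);ang=math.degrees(math.atan2(l[1],l[0]))%180
    v,u=np.nonzero(bl&(d>0));zz=np.median(bydepth(c,np.c_[u,v],d[v,u])[:,2])
    pa=patch(im,bl)
    return dict(c=np.round(np.array(r[0])/1000,4),size=np.round(sorted(r[1]),1),ang=round(ang,1),z=round(float(zz),4),px=best[2],patch=None if pa is None else onplane(c,[pa[0]],z)[0].round(4),patchpx=pa)
E
python3 - <<'E'
from h import *
ims=[]
for col,p,z,yaw in [('yellow',(.443,-.078),.024,71),('blue',(.611,-.165),.030,71),('red',(.460,-.293),.024,91)]:
    movep([p[0],p[1],.22],[pi,0,rad(yaw)])
    print(col,wristrect(col,z,np.array(p)),observe()['time_s'],observe()['q'].round(2))
    ims.append(load('wrist')[0]);c=load('wrist')[2]
    print(np.round(c['world_from_camera'][:3,3],3),np.round(c['world_from_camera'][:3,2],2))
a=[cv2.resize(i,(400,300)) for i in ims]+[np.zeros((300,400,3),np.uint8)]
save('wr',np.vstack([np.hstack(a[:2]),np.hstack(a[2:])]))
E
```

```text
yellow {'c': array([ 0.4426, -0.0762]), 'size': array([ 58. , 102.5]), 'ang': 70.8, 'z': 0.0242, 'px': array([256.41541039, 158.54319215]), 'patch': array([ 0.4421, -0.0776,  0.024 ]), 'patchpx': (array([256.0075662 , 163.33921816]), np.int32(793))} 2.6167 [-0.35 -0.2   1.97  0.    1.37 -0.02]
[ 0.465 -0.007  0.363] [-0.09 -0.27 -0.96]
blue {'c': array([ 0.6106, -0.163 ]), 'size': array([ 58.5, 102.8]), 'ang': 71.0, 'z': 0.0302, 'px': array([257.28938547, 160.01698324]), 'patch': array([ 0.6103, -0.1644,  0.03  ]), 'patchpx': (array([257.44831731, 164.42427885]), np.int32(832))} 3.45 [-0.39  0.24  1.52  0.    1.38 -0.06]
[ 0.633 -0.094  0.362] [-0.1  -0.27 -0.96]
red {'c': array([ 0.4662, -0.258 ]), 'size': array([41.8, 78.2]), 'ang': 140.7, 'z': 0.024, 'px': array([263.20602527, 132.07580175]), 'patch': array([ 0.4763, -0.2781,  0.024 ]), 'patchpx': (array([272.03703704, 150.03703704]), np.int32(27))} 4.3083 [-0.71  0.04  1.75  0.    1.35 -0.73]
[ 0.457 -0.218  0.364] [ 0.01 -0.29 -0.96]
```

View pics/wr.png

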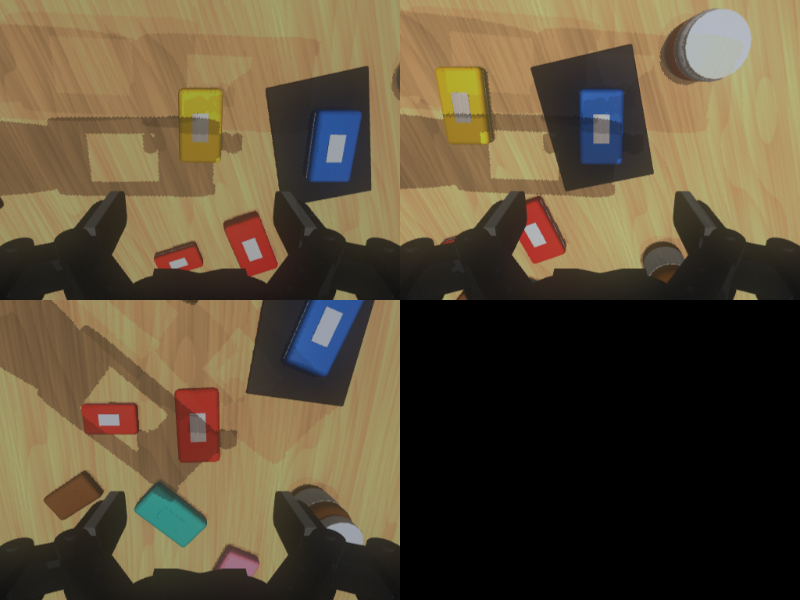

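The wrist views show yellow at (200,125), blue at (602,127), and the large red at (197,425), which is clearly bigger than the small red at (110,419). The choice is confirmed, and yellow and blue measure well. The red mask broke up in the shadow, so I'll loosen it and pick red.

```bash
sed -i 's/red=\[.*$/red=[((0,165,40),(5,255,255)),((170,165,40),(180,255,255))])/' h.py
cat >> h.py <<'E'
def pick(p,ang,zg,yawoff=0):
    # grasp point 19 mm behind TCP
    movep([p[0],p[1],.12],[pi,0,rad(ang)]); move_l([p[0],p[1],zg],feed=.15)
    gripper_to(.04,f_grip=45); o=observe();print('grip',o['opening'],o['grasp_force'],o['eef_pos'].round(4),o['time_s'])
    move_l([p[0],p[1],.16],feed=.2)
    o=observe();print('lift',o['opening'],o['grasp_force'],o['ft_force'].round(2))
def place(p,ang,z):
    movep([p[0],p[1],z+.06],[pi,0,rad(ang)]); move_l([p[0],p[1],z+.012],feed=.12)
    print('touch',move_l([p[0],p[1],z-.003],feed=.02,max_force=4),observe()['eef_pos'].round(4),observe()['tcp_rot'].round(3),observe()['time_s'])
    hold(.1); gripper_to(.085); hold(.1); move_l([p[0],p[1],z+.16],feed=.25)
E
python3 - <<'E'
from h import *
r=wristrect('red',.024,np.array([.46,-.293]));print(r)
s=r['size'];assert abs(s[0]-59)<4 and abs(s[1]-104)<4
pp=r['patch'];assert np.linalg.norm(pp[:2]-[.459,-.293])<.006
pick(pp,r['ang'],.008)
E
```

```text
{'c': array([ 0.4562, -0.2912]), 'size': array([ 57.8, 102.2]), 'ang': 93.0, 'z': 0.0242, 'px': array([252.64846743, 158.98587165]), 'patch': array([ 0.4562, -0.2923,  0.024 ]), 'patchpx': (array([252.56327543, 163.19727047]), np.int32(806))}
grip 0.058765008169930064 48.89112174510956 [ 0.4572 -0.2931  0.0096] 6.1083
lift 0.05888823723107705 48.54969084262848 [ 0.42  0.92 -1.91]
```

Run:
```python
from h import *
B=np.array([.6108,-.1644])
place(B,71,.0395)
print(observe()['time_s'])
# look
movep([B[0]-.085,B[1]+.0,.24],[pi,0,rad(71)])
for col,z in(('red',.054),('blue',.03),):
    print(col,wristrect(col,z,B))
print('y',wristrect('yellow',.024,np.array([.4424,-.0772])))
im,d,c=snap('scene');
save('p1',np.hstack([cv2.resize(load('wrist')[0],(400,300)),cv2.resize(im[170:290,180:340],(400,300))]))
```

```text
touch True [ 0.6108 -0.1643  0.0396] [-3.141  0.     1.239] 9.0167
10.3917
red {'c': array([ 0.6081, -0.1628]), 'size': array([ 58.4, 101.7]), 'ang': 71.0, 'z': 0.0542, 'px': array([334.93738527, 134.03589639]), 'patch': array([ 0.6093, -0.1636,  0.054 ]), 'patchpx': (array([336.19957761, 138.16367476]), np.int32(947))}
blue None
y {'c': array([ 0.444 , -0.0781]), 'size': array([ 59.8, 101.6]), 'ang': 70.7, 'z': 0.0241, 'px': array([159.86236895, 105.55320098]), 'patch': array([ 0.4421, -0.0774,  0.024 ]), 'patchpx': (array([158.01488834, 109.49751861]), np.int32(806))}
```

View pics/p1.png

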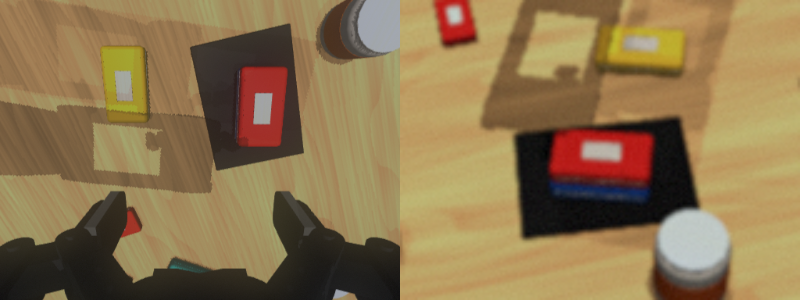

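Wrist panel: red at (262,107) lies squarely on the board pile. The scene panel shows red over blue with aligned edges. Yellow is next.

Run:
```python
from h import *
B=np.array([.6106,-.1644])
pick([.4424,-.0774],70.8,.008)
place(B,71,.0635)
print(observe()['time_s'])
movep([B[0]-.085,B[1]+.0,.26],[pi,0,rad(71)])
print(wristrect('yellow',.078,B))
im,d,c=snap('scene');im2,d2,c2=snap('side')
b=sorted(blobs(im,'blue'),key=lambda t:-t[1]);print('blue',[(t[1],t[2]) for t in b[:2]])
save('p2',np.hstack([cv2.resize(im[150:270,200:360],(400,300)),cv2.resize(im2[120:240,230:390],(400,300))]))
# handle region
save('hd',np.hstack([cv2.resize(im[130:250,320:480],(400,300)),cv2.resize(im2[60:180,210:370],(400,300))]))
```

```text
grip 0.05877689471962149 48.72741401195526 [ 0.4436 -0.0778  0.0094] 13.0333
lift 0.05840066511680118 48.721275329589844 [ 0.02 -0.47 -2.57]
touch True [ 0.6106 -0.1644  0.0635] [-3.141  0.     1.239] 15.8833
17.2583
{'c': array([ 0.6077, -0.1633]), 'size': array([ 58.6, 102.6]), 'ang': 71.0, 'z': 0.0782, 'px': array([336.03516999, 135.0367331 ]), 'patch': array([ 0.609 , -0.1638,  0.078 ]), 'patchpx': (array([337.20218579, 138.90382514]), np.int32(915))}
blue [(np.int32(131), array([259.74045802, 245.80916031]))]
```

View pics/p2.png

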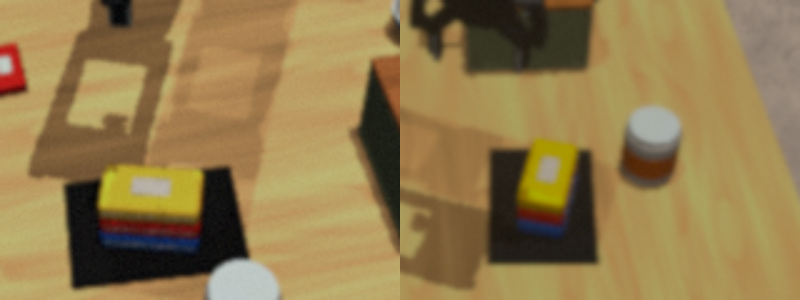

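View pics/hd.png

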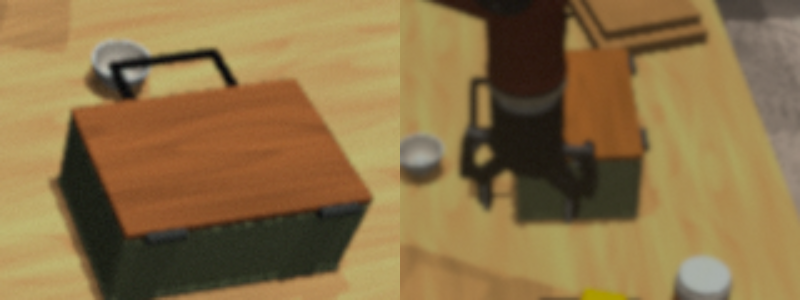

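The pile is good: yellow at (150,190) in the left panel is square over red and blue, with its top measured at 0.078. In the next picture the lid lies shut, with the handle bar from (120,68) to (215,52) in the left panel and the ramekin behind it at (120,65). Next I measure the handle from two wrist positions.

```bash
cat > hm.py <<'E'
from h import *
def meas():
    im,d,c=snap('wrist')
    v,u=np.nonzero(d>0);P=bydepth(c,np.c_[u,v],d[v,u])
    V=im[v,u].max(1)
    k=(V<70)&(P[:,2]>.095)&(P[:,2]<.14)&(abs(P[:,0]-.49)<.06)&(abs(P[:,1]-.23)<.1)
    m=np.zeros(d.shape,np.uint8);m[v[k],u[k]]=1
    # bar: long straight part -> keep pixels within its fitted line
    Q=P[k]
    bar=Q[Q[:,0]<np.percentile(Q[:,0],5)+.016]
    l=cv2.fitLine(bar[:,:2].astype(np.float32),cv2.DIST_HUBER,0,.01,.01).ravel();l=l*np.sign(l[1])
    s=(bar[:,:2]-l[2:])@l[:2];e=np.percentile(s,[1,99]);mid=l[2:]+l[:2]*e.mean()
    print('bar n',k.sum(),len(bar),'mid',mid.round(4),'len',(e[1]-e[0]).round(4),'ang',np.degrees(np.arctan2(l[1],l[0])).round(2),'z',np.percentile(bar[:,2],[10,50,90]).round(4))
    # bar mid in pixels, for triangulation
    j=np.nonzero(k)[0];bb=j[Q[:,0]<np.percentile(Q[:,0],5)+.016]
    r=cv2.minAreaRect(np.c_[u[bb],v[bb]].astype(np.float32));print('px',np.round(r[0],1),np.round(r[1],1))
    # lid top
    h=cv2.cvtColor(im,cv2.COLOR_RGB2HSV)[v,u]
    k=(abs(P[:,2]-.123)<.008)&(V>80)&(abs(P[:,0]-.63)<.15)&(abs(P[:,1]-.23)<.16)
    m=np.zeros(d.shape,np.uint8);m[v[k],u[k]]=1
    n,lb,st,_=cv2.connectedComponentsWithStats(m);i=1+np.argmax(st[1:,4]);q=P[lb[v,u]==i]
    R=cv2.minAreaRect(q[:,:2].astype(np.float32));print('lid',np.round(R[0],4),np.round(R[1],4),round(R[2],2),'z',np.median(q[:,2]).round(4),'x rng',np.percentile(q[:,0],[.5,99.5]).round(4))
    return c,np.array(r[0]),im
E
python3 - <<'E'
from hm import *
movep([.58,.20,.34],[pi,0,rad(90)]);a=meas()
move_l([.50,.235,.30],feed=.25);b=meas()
print('tri',tri([a[:2],b[:2]]),observe()['time_s'])
save('wh',np.hstack([cv2.resize(a[2],(400,300)),cv2.resize(b[2],(400,300))]))
E
```

```text
bar n 2234 1330 mid [0.4782 0.2349] len 0.1267 ang 87.26 z [0.1191 0.1219 0.1233]
px [165.2 124.3] [118.8  17.5]
lid [0.6203 0.2254] [0.2608 0.21  ] 86.13 z 0.1228 x rng [0.5343 0.7235]
bar n 3074 1503 mid [0.477  0.2353] len 0.1263 ang 86.57 z [0.1196 0.122  0.1234]
px [235.5 163. ] [124.  19.]
lid [0.6305 0.2246] [0.2605 0.1895] 86.23 z 0.1228 x rng [0.5336 0.7229]
tri (array([0.47810875, 0.23781278, 0.11898003]), np.float64(6.045165396044391e-05)) 19.9083
```

View pics/wh.png

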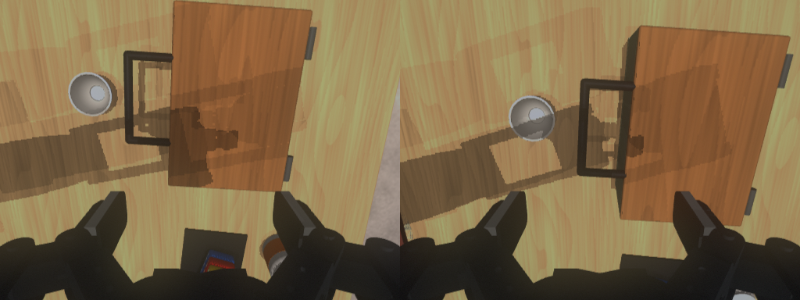

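The bar is in the wrist panels at (127,98) and (582,128), with the ramekin clear to its left. Measured: mid-bar (0.478, 0.236, 0.119), bin yaw about -3.7°, and lid top at z 0.123, all of which agree with the text. Next I grasp the bar and follow the arc to 60°, watching forces.

Run:
```python
from h import *
ya=86.3;t=rad(ya-90);U=np.array([np.cos(t),np.sin(t),0]);Z=np.array([0,0,1.])
H=np.array([.478,.236,.117]);hinge=H+.24*U
rot=[pi,0,rad(ya)]
arc=lambda a:hinge+.24*(-np.cos(a)*U+np.sin(a)*Z)-.019*Z
assert all(inverse_kinematics(arc(rad(a)),rot) is not None for a in(0,30,60))
gripper_to(.05); movep(H+[0,0,.09],rot)
print(move_l(H-.019*Z,feed=.1,max_force=8))
gripper_to(0.0,f_grip=50);o=observe();print('grip',o['opening'],o['grasp_force'],o['eef_pos'].round(4),o['ft_force'].round(1))
if .008<o['opening']<.016:
  for a in range(5,61,5):
    move_l(arc(rad(a)),feed=.08);o=observe();f=o['ft_force']
    print(a,f.round(1),round(o['opening'],4),round(o['grasp_force'],1),(o['eef_pos']-arc(rad(a))).round(4))
    if np.linalg.norm(f)>40: print('STOP');break
print(o['time_s'])
```

```text
False
grip 0.010348284648558692 48.82193684577942 [0.4779 0.2361 0.0985] [-2.5 -0.7  6.1]
5 [-0.7  1.2 -2.3] 0.0103 48.7 [-0.0002  0.0001  0.    ]
10 [-1.2  1.8 -2.2] 0.0104 48.7 [-0.0004  0.0001 -0.    ]
15 [-4.2  2.8 -1.6] 0.0104 48.7 [-0.0004  0.0001  0.0008]
20 [-7.3  3.3  1.3] 0.01 48.7 [-0.0005  0.0001  0.0014]
25 [-8.8  1.5  1.8] 0.0098 48.8 [-0.0008  0.0001  0.0014]
30 [-9.5  2.   2.2] 0.0102 48.8 [-0.0011  0.0001  0.0015]
35 [-11.7   1.1   6.1] 0.0098 48.8 [-0.0012  0.0001  0.0022]
40 [-13.5   0.9   8.3] 0.0102 48.8 [-0.0011  0.0001  0.003 ]
45 [-14.2   0.2  11.2] 0.0099 49.0 [-0.0011  0.0001  0.0036]
50 [-13.4  -0.2  13.6] 0.0098 49.1 [-0.0007  0.0001  0.0046]
55 [-13.4   0.5  16.6] 0.01 49.3 [-0.0002  0.      0.0056]
60 [-9.7  0.2 14. ] 0.01 51.0 [ 0.0004 -0.      0.0055]
27.4
```

Run:
```python
from h import *
hold(.5);o=observe();print(o['eef_pos'].round(4),o['ft_force'].round(1),o['opening'],o['grasp_force'],np.abs(o['joint_velocities']).max())
for n in('side','scene'):
    im,d,c=snap(n);h=cv2.cvtColor(im,cv2.COLOR_RGB2HSV)
    v,u=np.nonzero(d>0);P=bydepth(c,np.c_[u,v],d[v,u])
    k=(P[:,2]>.15)&(P[:,2]<.28)&(abs(P[:,1]-.225)<.13)&(abs(P[:,0]-.66)<.1)&(h[v,u,1]>110)&(h[v,u,0]<20)
    Q=P[k]
    if len(Q)>50:
        t=rad(-3.7);s=Q[:,:2]@[np.cos(t),np.sin(t)]
        l=cv2.fitLine(np.c_[s,Q[:,2]].astype(np.float32),cv2.DIST_HUBER,0,.01,.01).ravel();print(n,len(Q),'lid angle',abs(np.degrees(np.arctan(l[1]/l[0]))))
    save('f_'+n,im)
hx=np.array([.478,.236])+.24*np.array([np.cos(rad(-3.7)),np.sin(rad(-3.7))])
g=o['eef_pos']+[0,0,.019];print('from tcp',np.degrees(np.arctan2(g[2]-.117,np.linalg.norm(g[:2]-hx))))
a=cv2.imread('pics/f_scene.png');b=cv2.imread('pics/f_side.png');cv2.imwrite('pics/fin.png',np.hstack([cv2.resize(a,(400,300)),cv2.resize(b,(400,300))]))
```

```text
[0.5979 0.2283 0.3112] [-10.6   0.7  14.2] 0.0101114177251092 51.00415349006653 0.0026167845281992097
side 785 lid angle 59.47832
scene 5989 lid angle 59.893776
from tcp 60.65320947466417
```

View pics/fin.png

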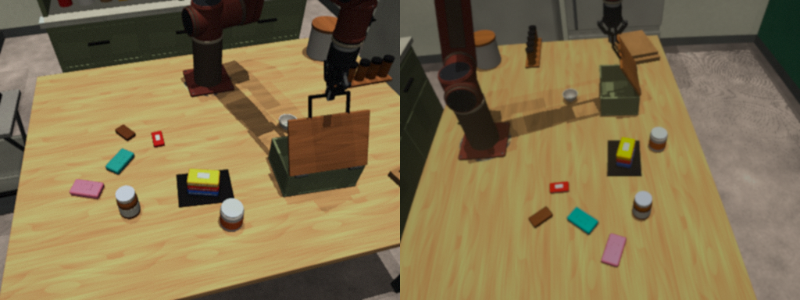

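The lid stands open in the left panel at (328,140), measured at 59.5–60.7° and steady. The pile at (203,182) is intact, so I'm handing in.

```bash
python3 -c "
from plant import *
print(job_done(),observe()['time_s'])"
```

```text
the job is handed in; nothing more can be done
the job is handed in; nothing more can be done
```

The job is handed in with no verdict shown: red and then yellow sit squarely on the blue tin (about 2 mm off at most), and the gripper is holding the lid open at about 60° (measured 59.5–60.7°).

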